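# Lock the blue badge plate under the analyser's T-stud

### The job

The analyser has passed its test: fit the blue badge plate on the brass T-headed stud on top of it. The eye is shorter than the stud's head, so tilt the plate, slip one end of its eye under the head, then level it so that it lies flat on the analyser with the stud through its eye and cannot lift off; let go of it. Leave the red and yellow plates where they are.

Things in the scene. Friction and masses are not known exactly. Their poses are not given: they have to be found in the camera images.
- blue_plate: Blue badge plate, 139 (x) x 58 (y) x 5 mm, 0.12 kg, flat on the bench. Origin: its underside, below the centre of an upright blue grip block 40 (x) x 16 (y) mm, top at z = 50 mm, to pinch from above across its 16 mm. z up. Plate from x = -111 to +28 mm; its through eye is 52 mm in x (x = -98 to -46) by 34 mm in y (centred), leaving a 13 mm bar at the outer (-x) end.
- red_plate: Red badge plate, same shape and axes as the blue one; stays where it is.
- yellow_plate: Yellow badge plate, same shape and axes as the blue one; stays where it is.
- stud (a point): Foot of the brass stud, mid-top of the aluminium analyser (280 x 220 x 70 mm high). Neck 12 mm across, 17 mm high; on it a T-head bar 62 (x) x 16 (y) x 6 mm, top at z = 23 mm. x points away from the robot, turned 8 to 49 degrees leftward; both ends alike. With the plate tilted 25 to 40 degrees, its outer bar goes under one end of the head, the eye's other edge over it; near the neck it levels.
Things that resemble listed ones, but are neither listed nor needed, are in the scene too. Several things have the shape of the blue_plate; the one meant has the colours described above.

How it is judged:
At the end, for the whole second after the job is handed in: The stud's neck stands in the blue plate's eye (anywhere in it), the plate under the head lies flat on the analyser's top (underside within 5 mm of it, tilted less than 0.1 rad), at rest and released (x of stud in the frame of blue_plate between -0.095 and -0.049 m and y of stud in the frame of blue_plate between -0.014 and 0.014 m and z of stud in the frame of blue_plate between -0.005 and 0.005 m and angle between blue_plate's own z axis and vertical below 0.1 rad and linear speed of blue_plate below 0.02 m/s); the robot touches nothing.
It fails at once if the red plate is moved by more than 30 mm (distance of red_plate from where it was at the start of the episode above 0.03 m).
It fails at once if the yellow plate is moved by more than 30 mm (distance of yellow_plate from where it was at the start of the episode above 0.03 m).
It also fails if it takes over 45 s, if anything falls off the work surface, if the arm or the gripper's body presses on something with over 40 N, if the wrist force passes 120 N, or if a joint passes its speed limit or range.

### The arm

A 7-joint arm with a two-finger parallel gripper is mounted at the origin on the work surface. World frame = base frame: x ahead of the robot, y to its left, z up, the work surface at z = 0. Lengths are in m, angles in rad, forces in N, time in s.
With the tool pointing down it reaches from about 0.375 to 0.925 m from the base axis. Payload 3.1 kg.
Tool frame: the origin (TCP) lies at the very end of the fingers, on their centre line; the grasp point (between the pads) lies 19 mm behind it; z points along the fingers, y is the direction in which the jaws open and shut (so a half turn about z gives the same grasp; the last joint's range is limited). The gripper opens to 85 mm and grips with 20 to 120 N. Pads are 22 mm wide; open, the fingers measure 114 mm over their backs; the gripper's body (76 mm by 85 mm) begins 54 mm behind the grasp point. The pads swing forward as they close: fully open they stand 13 mm farther back than shut.
Start: joints at [-1.212, 0.383, 0.044, 1.598, -0.018, 1.161, -0.05], TCP at [0.287, 0.583, 0.231] pointing down, gripper open.
Joint ranges: [-2.61, 2.61], [-0.41, 2.15], [-1.48, 1.57], [0, 2.5], [-1.57, 4.71], [0.05, 1.97], [-2.85, 2.85]. Speed limits (rad/s): [2.79, 2.79, 3.14, 3.14, 3.14, 3.14, 3.14].

### API

Orientations are given as a unit quaternion [w, x, y, z].
In Python, from station import env, vision gives the robot as it stands.
- The arm moves only by the tool step_arm, never from a script. Its argument "steps" is one flat list of numbers, 5 for each row, row after row: the closure in counts, from 0 (fully open) to 255 (shut), then the shift along the tool's x, y, z in cm, then the turn about the tool's z in rad. A call has exactly 8 rows; each row shifts and turns the commanded pose from where the row before left it, along the tool's axes as they then stand; what a row does not reach is not made up. A row lasts 1/10 s, in which the tool goes at most 50 mm and 8.59 degrees, less where a joint would pass 70% of its speed; a pose out of reach is approached as far as the arm can. A call is refused whole if a number of a shift passes 5 or a number of a turn 0.15, either way. A call with a gripper value outside its range is refused whole. The fingers move at their own pace and stop on an object; "force" is the grip in N (left out, the last holds). Time passes only in rows, so rows that do not move let the fingers close, or fill a call up. It gives the time, the measured TCP pose, the force and the opening at its end, in the units of the state.
- env.sense(): the state, without advancing time (a new reading comes with each control period).
- vision.grab_frame(name): name is "scene" or "top" or "wrist"; returns (picture, depth): 384x512x3 uint8, red, green, blue; 384x512 float32, m along the optical axis (not along the pixel's ray), 0 where there is no reading.
- vision.calibration(name): a dict with "intrinsics" (3x3 intrinsics, pixels), "k1" (the pictures are not rectified: a ray, as slopes to the right and down, at radius r is drawn at 1 + k1 r^2 times it, then the intrinsics apply), "origin" and "attitude" of the camera in the world. Camera axes: x right, y down, z forward; pixel columns grow to the right and rows downward; lengths in m; the calibration is good to about 2 mm. A picture is of the moment at which its call begins: read the wrist's pose just before it. calibration takes no time and is no camera call; for the wrist camera it gives the pose at the moment of the call.
- env.close_job(): hands the job in, once; it reports no verdict.
The state is a dict: "time_s": time; "joints": joint angles; "qd": joint speeds; "joint_efforts": joint torques, N m; "ee_pos": TCP position; "ee_rot": TCP orientation; "force": force on the tool from outside, world axes, zero at the start; "torque": the same for the moment, N m; "grip_width": opening from 0.0 (shut) to 1.0 (fully open).
Only numpy, scipy, OpenCV 4.12 (cv2) and the standard library are available. Lean on these libraries where they do the work, as an engineer would, in place of code of your own. Each camera call takes 0.05 s, during which the arm holds its last target.

## Working session

There is one attempt and no reset: what is moved stays moved. The work goes in short steps, Python scripts to look and compute and a tool call to move; the robot and the scene stay as the last step left them, time stands still between calls to the robot, and variables do not carry over. Pictures are saved under pics/ and viewed, and the job is handed in when it is done.

Besides the shell and the picture viewer there is one more tool, called after "Call:" as a command line: name --argument value ..., lists and objects as JSON in quotes. step_arm: Moves the arm, as the interface text tells. Its arguments: {"type":"object","properties":{"steps":{"type":"array"},"force":{"type":"number"}},"required":["steps"]}

```bash
mkdir -p pics; ls
cat > h.py <<'E'
import numpy as np, cv2
from station import env, vision
from scipy.spatial.transform import Rotation as R
def att(c):
    a=np.array(c["attitude"],float)
    return a if a.shape==(3,3) else R.from_quat(a[[1,2,3,0]]).as_matrix()
def rays(c,uv):
    K=np.array(c["intrinsics"],float);k=c["k1"]
    p=(np.atleast_2d(uv).astype(float)-K[:2,2])/[K[0,0],K[1,1]]
    q=p.copy()
    for _ in range(20): q=p/(1+k*(q**2).sum(1,keepdims=True))
    return np.c_[q,np.ones(len(q))]@att(c).T
def onplane(c,uv,z):
    d=rays(c,uv);o=np.array(c["origin"]);return o+d*((z-o[2])/d[:,2])[:,None]
def depthpts(c,uv,dep):
    d=rays(c,uv);return np.array(c["origin"])+d*np.atleast_1d(dep)[:,None]
E
python3 - <<'E'
from h import *
print(env.sense())
for n in("scene","top","wrist"):
    c=vision.calibration(n);print(n,c)
    p,d=vision.grab_frame(n);cv2.imwrite(f"pics/{n}0.png",p[:,:,::-1]);np.savez(f"{n}0.npz",p=p,d=d)
E
```

```text
pics
{'time_s': 0.0, 'joints': array([-1.21184433,  0.3838836 ,  0.0438589 ,  1.59960647, -0.01788995,
        1.16119369, -0.04992195]), 'qd': array([ 0.00238715, -0.00148994, -0.00122506, -0.00107203,  0.00011296,
        0.001376  ,  0.00123686]), 'joint_efforts': array([-1.85418735e-04, -4.33458817e+01,  1.02381539e+00, -2.49513710e+01,
        1.05517273e-02,  1.13116053e-02,  4.77132190e-06]), 'ee_pos': array([0.28627296, 0.58249558, 0.22984111]), 'ee_rot': array([-2.24172365e-04,  2.26377205e-01,  9.74038778e-01, -1.33040039e-03]), 'force': array([ 0.33459221, -0.6090969 , -0.34613842]), 'torque': array([-0.00978658, -0.00161584, -0.01977814]), 'grip_width': 0.9980319494231431}
scene {'intrinsics': array([[437.15989324,   0.        , 258.60174664],
       [  0.        , 437.15989324, 188.17290206],
       [  0.        ,   0.        ,   1.        ]]), 'k1': -0.050962857930306256, 'origin': array([ 1.46097319, -0.15278896,  0.74109831]), 'attitude': array([-0.33718129,  0.61744343,  0.62867141, -0.33142819])}
top {'intrinsics': array([[348.50770076,   0.        , 250.24065253],
       [  0.        , 348.50770076, 192.43037539],
       [  0.        ,   0.        ,   1.        ]]), 'k1': -0.05599418957238999, 'origin': array([ 0.28162488, -0.15429827,  1.1310471 ]), 'attitude': array([ 0.06555989, -0.6983188 ,  0.71024171, -0.06007887])}
wrist {'intrinsics': array([[345.3538856 ,   0.        , 253.53072821],
       [  0.        , 345.3538856 , 193.47220958],
       [  0.        ,   0.        ,   1.        ]]), 'k1': -0.0946183806853733, 'origin': array([0.22178618, 0.61348038, 0.37222517]), 'attitude': array([0.12019316, 0.84032276, 0.52349609, 0.07323323])}
```

View pics/scene0.png

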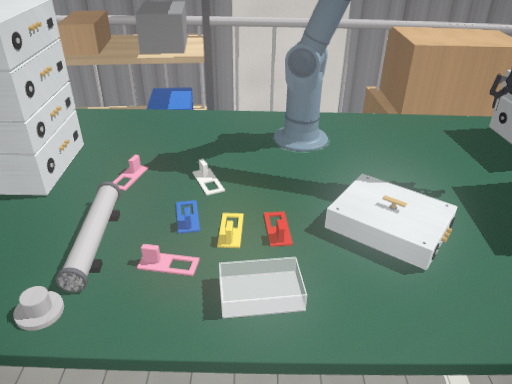

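View pics/top0.png

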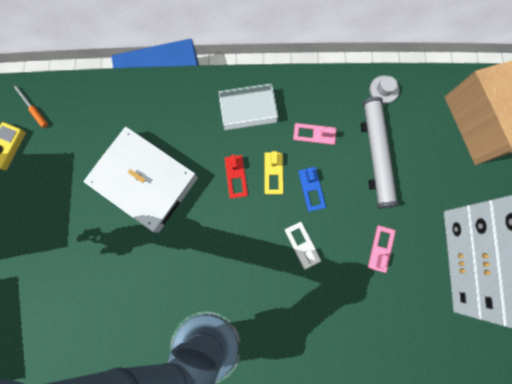

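View pics/wrist0.png

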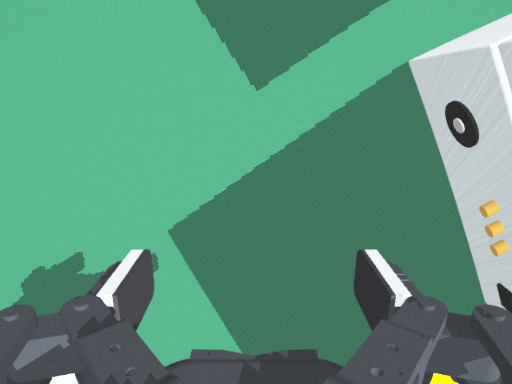

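The top view shows a blue plate at (312,188), red at (235,176) and yellow at (274,172). Pink plates are at (315,133) and (381,249), and a white one is at (302,245). The analyser is at (140,178) with the brass T-head at (139,176). Only one plate is blue; the other blue thing, at (155,55), is a crate off the bench. I'll confirm with a crop and measure.

Run:
```python
from h import *
for n in("top","scene"):
    z=np.load(f"{n}0.npz");p,d=z["p"],z["d"];c=vision.calibration(n)
    hsv=cv2.cvtColor(p,cv2.COLOR_RGB2HSV)
    for nm,lo,hi,win in(("blue",(108,150,60),(125,255,255),(280,150,345,225) if n=="top" else (165,190,210,240)),("brass",(10,80,80),(25,255,255),(100,150,190,215) if n=="top" else (370,190,420,215))):
        m=cv2.inRange(hsv,lo,hi);w=np.zeros_like(m);w[win[1]:win[3],win[0]:win[2]]=255;m&=w
        v,u=np.nonzero(m);P=depthpts(c,np.c_[u,v],d[v,u])
        print(n,nm,len(u),"px",u.min(),u.max(),v.min(),v.max(),"z pct",np.percentile(P[:,2],[1,10,50,90,99]).round(4))
        for a,b in((-.01,.012),(.04,.06),(.06,.08),(.083,.11)):
            s=P[(P[:,2]>a)&(P[:,2]<b)]
            if len(s)>8:
                r=cv2.minAreaRect((s[:,:2]*1000).astype(np.float32));print("  z",a,b,len(s),s.mean(0).round(4),"rect",r)
    # heights of the analyser/bench
    pts=[(160,190),(110,175),(50,250)] if n=="top" else [(360,220),(430,220),(150,300)]
    for q in pts: print(q,depthpts(c,q,d[q[1],q[0]]).round(4))
p=cv2.imread("pics/top0.png")
a=cv2.resize(p[140:240,215:345],None,fx=5,fy=5,interpolation=cv2.INTER_CUBIC)[:500,:650]
cv2.imwrite("pics/crop1.png",a)
cv2.imwrite("pics/crop2.png",cv2.resize(p[120:235,80:200],None,fx=5,fy=5,interpolation=cv2.INTER_CUBIC))
```

```text
top blue 561 px 299 325 168 210 z pct [0.0015 0.0045 0.0077 0.0498 0.0549]
  z -0.01 0.012 463 [ 0.4927 -0.3475  0.007 ] rect ((493.2106018066406, -348.96636962890625), (138.37960815429688, 57.55372619628906), 11.136223793029785)
  z 0.04 0.06 69 [ 0.5322 -0.3408  0.0514] rect ((532.5325317382812, -340.96136474609375), (38.05327606201172, 16.651439666748047), 8.502215385437012)
top brass 79 px 128 144 170 181 z pct [0.0741 0.093  0.0954 0.098  0.101 ]
  z 0.083 0.11 77 [0.5265 0.2018 0.0955] rect ((526.6195678710938, 202.74066162109375), (59.13137435913086, 13.515070915222168), 56.059967041015625)
(160, 190) [[0.4854 0.1338 0.069 ]]
(110, 175) [[0.536  0.2945 0.0715]]
(50, 250) [[0.3045 0.5124 0.0025]]
scene blue 147 px 177 196 201 219 z pct [0.0002 0.0024 0.0044 0.0489 0.0514]
  z -0.01 0.012 117 [ 0.4589 -0.363   0.0039] rect ((467.8699035644531, -356.0038146972656), (87.15880584716797, 53.65028762817383), 9.260520935058594)
  z 0.04 0.06 30 [ 0.5344 -0.3416  0.049 ] rect ((535.6748046875, -341.4928283691406), (33.805294036865234, 12.950182914733887), 3.9007222652435303)
scene brass 68 px 383 405 196 205 z pct [0.089  0.0896 0.0915 0.0931 0.0944]
  z 0.083 0.11 68 [0.529  0.2013 0.0915] rect ((528.4970703125, 201.3726043701172), (58.1950798034668, 14.085855484008789), 55.3255615234375)
(360, 220) [[0.5838 0.1049 0.0679]]
(430, 220) [[0.5817 0.2845 0.0698]]
(150, 300) [[ 0.8013 -0.3883  0.0021]]
```

View pics/crop1.png

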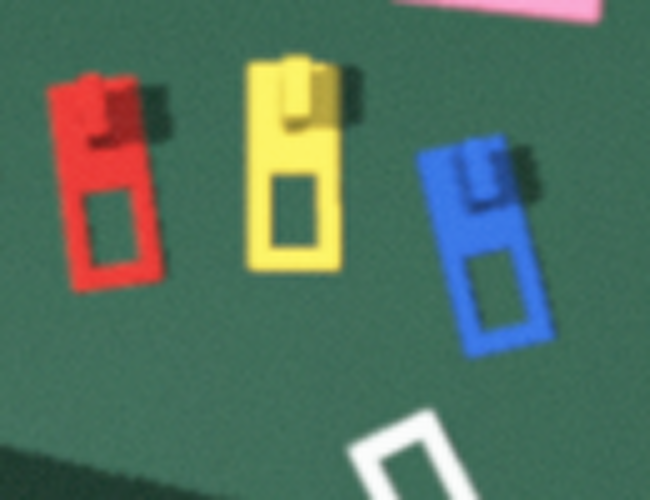

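View pics/crop2.png

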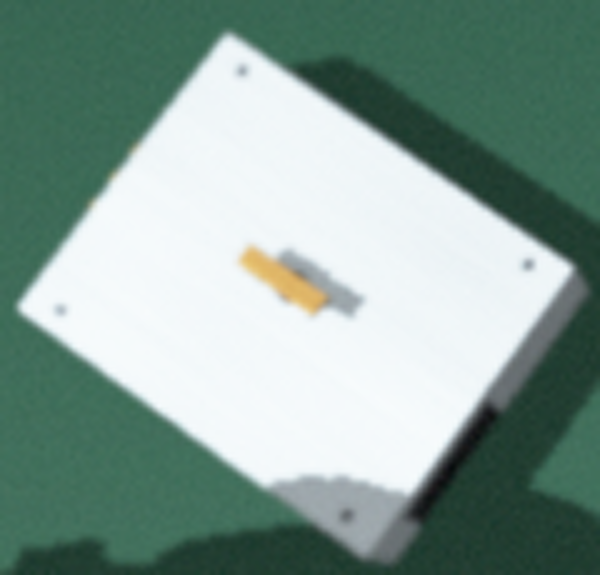

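The crop confirms the blue plate: grip end up, eye end down at crop (505,345). Its size from depth is 138 x 57 mm, as given, with yaw about 11°. The tool can't be tilted by the moves, so I'll hold it vertical and pivot the plate in the pinch, pressing its grip end on the analyser's edge. Next I refine the head and analyser axes on known planes.

Run:
```python
from h import *
for n in("top","scene"):
    z=np.load(f"{n}0.npz");p,d=z["p"],z["d"];c=vision.calibration(n)
    hsv=cv2.cvtColor(p,cv2.COLOR_RGB2HSV)
    m=cv2.inRange(hsv,(10,80,80),(25,255,255));w=np.zeros_like(m)
    x0,y0,x1,y1=(120,160,160,190) if n=="top" else (378,193,412,208)
    w[y0:y1,x0:x1]=255;m&=w
    v,u=np.nonzero(m);P=onplane(c,np.c_[u,v],.093)[:,:2]
    q=P-P.mean(0);e,V=np.linalg.eigh(q.T@q);a=V[:,1];t=q@a
    print(n,"head",P.mean(0),"axis",np.degrees(np.arctan2(a[1],a[0]))%180,"len",np.ptp(t),np.ptp(q@V[:,0]),cv2.minAreaRect((P*1000).astype(np.float32)))
    # analyser top from depth
    vv,uu=np.mgrid[0:384,0:512];Q=depthpts(c,np.c_[uu.ravel(),vv.ravel()],d.ravel())
    k=(Q[:,2]>.06)&(Q[:,2]<.08)&(abs(Q[:,0]-.53)<.25)&(abs(Q[:,1]-.2)<.25)&(d.ravel()>0)
    print("analyser",cv2.minAreaRect((Q[k,:2]*1000).astype(np.float32)))
    mb=cv2.inRange(hsv,(108,120,40),(125,255,255))
    x0,y0,x1,y1=(285,150,340,220) if n=="top" else (165,190,210,240)
    Qb=Q.reshape(384,512,3)[y0:y1,x0:x1][(mb[y0:y1,x0:x1]>0)]
    s=Qb[(Qb[:,2]>.04)];print("block",s.mean(0),np.ptp(s,0))
s=env.sense();R0=R.from_quat(s["ee_rot"][[1,2,3,0]]).as_matrix();print(R0.round(3))
```

```text
top head [0.5271103  0.20235902] axis 56.35412089935525 len 0.05830574491962115 0.014450182617329652 ((527.4840087890625, 203.24266052246094), (58.306785583496094, 14.404989242553711), 55.96937561035156)
analyser ((527.9638061523438, 203.9737548828125), (284.65167236328125, 221.93812561035156), 54.60033416748047)
block [ 0.52865448 -0.33810378  0.06680663] [0.27042511 0.19660438 1.0887075 ]
scene head [0.53106131 0.20047659] axis 55.08676126241498 len 0.0568007569816399 0.014401141261002698 ((530.8325805664062, 200.92123413085938), (56.781185150146484, 14.37592601776123), 54.9559440612793)
analyser ((527.546142578125, 201.82296752929688), (280.2041931152344, 229.46080017089844), 55.28267288208008)
block [ 0.55475533 -0.33857058  0.05835665] [0.94226225 0.19868016 0.70098583]
[[-0.897  0.441 -0.001]
 [ 0.441  0.897 -0.002]
 [-0.    -0.002 -1.   ]]
```

```bash
cat >> h.py <<'E'
def state():
    s=env.sense();M=R.from_quat(s["ee_rot"][[1,2,3,0]]).as_matrix()
    return s,np.array(s["ee_pos"]),M,np.degrees(np.arctan2(M[1,1],M[0,1]))
def plan(wps,start=None,g=0,pad=True):
    """wps: list of (x,y,z,yaw_of_tool_y deg,rows). prints rows, tool axes"""
    s,p,M,y=state()
    if start is not None: p,y=np.array(start[:3]),start[3]
    p=p.copy();out=[]
    for X,Y,Z,yaw,n in wps:
        tgt=np.array([X,Y,Z]);dy=yaw-y
        for i in range(n):
            k=n-i
            st=(tgt-p)/k;a=np.radians(y)
            ty=np.array([np.cos(a),np.sin(a),0]);tx=np.array([np.sin(-a+0)*-1*1.0,0,0])
            tz=np.array([0,0,-1.]);tx=np.cross(ty,tz)
            l=np.round([st@tx*100,st@ty*100,st@tz*100],1)
            t=round(-np.radians((yaw-y)/k),3)
            p=p+(l[0]*tx+l[1]*ty+l[2]*tz)/100;y-=np.degrees(t)
            out.append([g,*l.tolist(),t])
    for i in range(0,len(out),8):
        print("call",i//8);print(",  ".join(",".join("%g"%v for v in r) for r in out[i:i+8]))
    print("end",p.round(4),round(y,2))
E
python3 - <<'E'
from h import *
plan([(.534,-.341,.15,-79,24)])
E
```

```text
call 0
0,-2.6,-3,0.3,0.104,  0,-2.9,-2.7,0.3,0.104,  0,-3.2,-2.4,0.3,0.104,  0,-3.4,-2,0.3,0.104,  0,-3.6,-1.7,0.3,0.104,  0,-3.8,-1.3,0.3,0.104,  0,-3.9,-0.9,0.3,0.104,  0,-4,-0.5,0.3,0.104
call 1
0,-4,-0.1,0.4,0.104,  0,-4,0.3,0.3,0.104,  0,-3.9,0.7,0.4,0.104,  0,-3.8,1.2,0.3,0.104,  0,-3.7,1.5,0.4,0.104,  0,-3.5,1.9,0.3,0.104,  0,-3.3,2.3,0.4,0.104,  0,-3,2.6,0.3,0.104
call 2
0,-2.7,2.9,0.4,0.104,  0,-2.4,3.2,0.3,0.104,  0,-2.1,3.4,0.4,0.103,  0,-1.7,3.6,0.3,0.104,  0,-1.3,3.7,0.4,0.103,  0,-1,3.9,0.3,0.104,  0,-0.6,3.9,0.4,0.103,  0,-0.1,4,0.3,0.104
end [ 0.5342 -0.3413  0.1501] -79.01
```

Call:
step_arm --steps '[0,-2.6,-3,0.3,0.104,0,-2.9,-2.7,0.3,0.104,0,-3.2,-2.4,0.3,0.104,0,-3.4,-2,0.3,0.104,0,-3.6,-1.7,0.3,0.104,0,-3.8,-1.3,0.3,0.104,0,-3.9,-0.9,0.3,0.104,0,-4,-0.5,0.3,0.104]'

```text
time_s: 0.95
ee_pos: [0.3694, 0.2734, 0.2069]
ee_rot: [-0.0, 0.602, 0.798, -0.0]
force: [1.5, -0.5, 0.5]
grip_width: 1.0
```

Call:
step_arm --steps '[0,-4,-0.1,0.4,0.104,0,-4,0.3,0.3,0.104,0,-3.9,0.7,0.4,0.104,0,-3.8,1.2,0.3,0.104,0,-3.7,1.5,0.4,0.104,0,-3.5,1.9,0.3,0.104,0,-3.3,2.3,0.4,0.104,0,-3,2.6,0.3,0.104]'

```text
time_s: 1.75
ee_pos: [0.4514, -0.0349, 0.1791]
ee_rot: [-0.0, 0.874, 0.487, 0.0]
force: [0.9, 1.2, -0.8]
grip_width: 1.0
```

Call:
step_arm --steps '[0,-2.7,2.9,0.4,0.104,0,-2.4,3.2,0.3,0.104,0,-2.1,3.4,0.4,0.103,0,-1.7,3.6,0.3,0.104,0,-1.3,3.7,0.4,0.103,0,-1,3.9,0.3,0.104,0,-0.6,3.9,0.4,0.103,0,-0.1,4,0.3,0.104]'

```text
time_s: 2.55
ee_pos: [0.5346, -0.3416, 0.1504]
ee_rot: [-0.0, 0.996, 0.094, -0.0]
force: [0.1, 0.2, 0.4]
grip_width: 1.0
```

Very accurate. I check with the wrist camera before descending.

Run:
```python
from h import *
s,p,M,y=state();c=vision.calibration("wrist")
im,d=vision.grab_frame("wrist");cv2.imwrite("pics/w1.png",im[:,:,::-1])
hsv=cv2.cvtColor(im,cv2.COLOR_RGB2HSV)
m=cv2.inRange(hsv,(105,120,40),(128,255,255))
v,u=np.nonzero(m);Q=depthpts(c,np.c_[u,v],d[v,u])
for a,b in((-.01,.012),(.043,.058)):
    t=Q[(Q[:,2]>a)&(Q[:,2]<b)];print(len(t),t.mean(0).round(4),cv2.minAreaRect((t[:,:2]*1000).astype(np.float32)))
print(p,y)
```

```text
6416 [ 0.4993 -0.3484  0.0045] ((489.80535888671875, -350.4886474609375), (142.65626525878906, 58.71732711791992), 11.367875099182129)
1156 [ 0.5331 -0.3415  0.0493] ((532.0455322265625, -341.61065673828125), (40.2487907409668, 15.822802543640137), 10.820985794067383)
[ 0.5346196  -0.34160517  0.15043321] -79.21335694616404
```

View pics/w1.png

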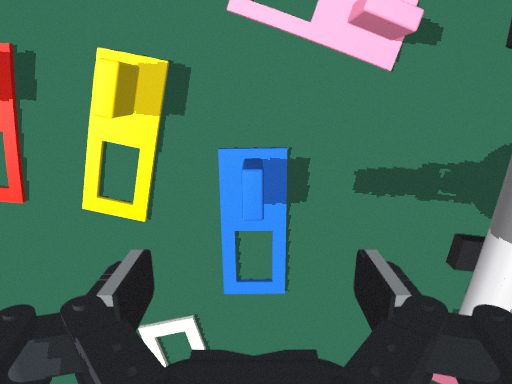

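The blue plate is centred between the fingers: grip block at (253,190), eye at (254,256). The block measures 40.2 x 15.8 mm with its top at 49 mm, which matches. I descend, pinch and lift.

Call:
step_arm --steps '[0,-0.2,0,3.4,0.01,0,0,0,3.4,0,0,0,0,3.4,0,0,0,0,2.4,0,0,0,0,1.0,0,0,0,0,0,0,255,0,0,0,0,255,0,0,0,0]' --force 20

```text
time_s: 3.4
ee_pos: [0.5339, -0.342, 0.0172]
ee_rot: [0.001, 0.996, 0.091, 0.001]
force: [-0.1, -0.4, 0.2]
grip_width: 0.695
```

Call:
step_arm --steps '[255,0,0,0,0,255,0,0,0,0,255,0,0,0,0,255,0,0,0,0,255,0,0,0,0,255,0,0,-1,0,255,0,0,-2,0,255,0,0,-3,0]'

```text
time_s: 4.2
ee_pos: [0.5309, -0.3399, 0.0748]
ee_rot: [-0.001, 0.996, 0.091, -0.002]
force: [1.5, 0.1, -0.5]
grip_width: 0.184
```

Run:
```python
from h import *
for n in("wrist","scene"):
    c=vision.calibration(n)
    im,d=vision.grab_frame(n);cv2.imwrite(f"pics/{n}2.png",im[:,:,::-1] if n=="wrist" else cv2.resize(im[150:270,120:280,::-1],None,fx=5,fy=5))
s=env.sense();print(s["ee_pos"],s["force"],s["grip_width"])
```

```text
[ 0.53531469 -0.34394643  0.08061963] [ 0.7355041  -0.99999409 -0.40728492] 0.18467672611958988
```

View pics/wrist2.png

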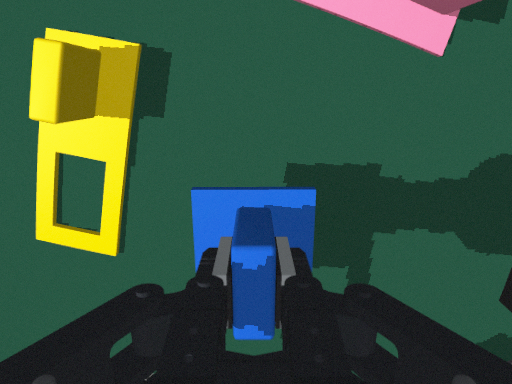

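View pics/scene2.png

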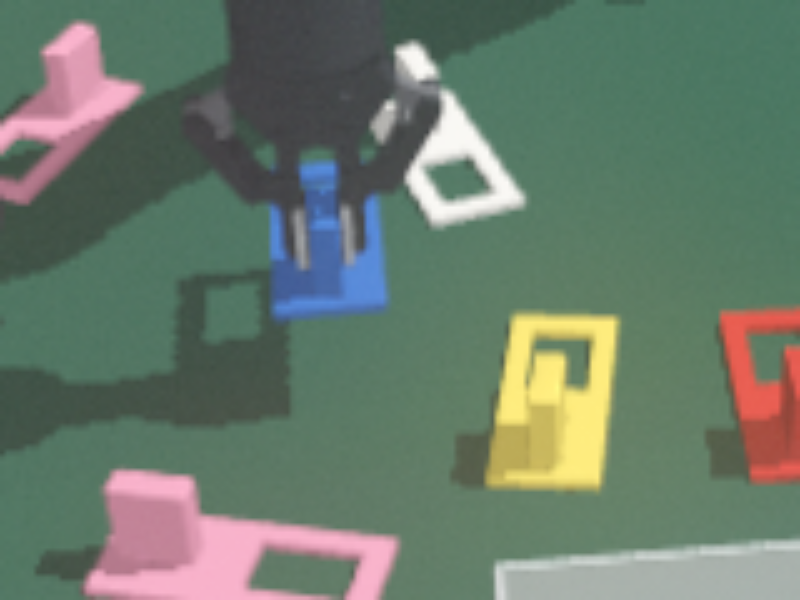

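The plate is held: block at (253,270) in the wrist view. I measure its tilt from the wrist depth of the visible flange and the block top.

```bash
cat >> h.py <<'E'
def plate_tilt(n,win,save=None):
    """fit planes to the blue pixels in window; report, relative to the TCP, along tool x"""
    s,p,M,y=state();c=vision.calibration(n);im,d=vision.grab_frame(n)
    hsv=cv2.cvtColor(im,cv2.COLOR_RGB2HSV);m=cv2.inRange(hsv,(105,100,30),(130,255,255))
    m=cv2.erode(m,np.ones((3,3)));w=np.zeros_like(m);w[win[1]:win[3],win[0]:win[2]]=255;m&=w
    v,u=np.nonzero(m);Q=depthpts(c,np.c_[u,v],d[v,u])-p
    L=Q@np.c_[M[:,0],M[:,1],[0,0,1]]
    if save: cv2.imwrite(save,im[:,:,::-1])
    return p,y,L
E
python3 - <<'E'
from h import *
p,y,L=plate_tilt("wrist",(150,150,360,384))
print(p,y,len(L))
for a in range(-30,45,6):
    s=L[(L[:,0]*1000>=a)&(L[:,0]*1000<a+6)]
    for nm,k in(("|y|<6",abs(s[:,1])<.006),("|y|>14",abs(s[:,1])>.014)):
        t=s[k]
        if len(t)>10: print(a,nm,len(t),"z mm",(np.median(t[:,2])*1000).round(1))
E
```

```text
[ 0.53531469 -0.34394643  0.08061963] -79.62252232850884 10806
-24 |y|<6 103 z mm 33.2
-18 |y|<6 433 z mm 33.5
-12 |y|<6 433 z mm 33.5
-12 |y|>14 89 z mm -11.4
-6 |y|<6 472 z mm 33.5
-6 |y|>14 316 z mm -11.5
0 |y|<6 494 z mm 33.5
0 |y|>14 604 z mm -11.5
6 |y|<6 512 z mm 33.6
6 |y|>14 714 z mm -11.4
12 |y|<6 568 z mm 33.5
12 |y|>14 736 z mm -11.4
18 |y|<6 1534 z mm 12.1
18 |y|>14 764 z mm -11.4
24 |y|<6 189 z mm -11.5
24 |y|>14 454 z mm -11.4
```

The plate is level in the grip (flange top 11.5 mm below the TCP everywhere). I carry it to the analyser's near end, turned to 55.3°.

```bash
cat >> h.py <<'E'
S=np.array([.5285,.202]);E=np.array([np.cos(np.radians(55.3)),np.sin(np.radians(55.3))])
def sx(X,Y=0): return S+X*E+Y*np.array([-E[1],E[0]])
def inS(p): q=np.array(p[:2])-S; return q@E, q@np.array([-E[1],E[0]])
E
python3 - <<'E'
from h import *
s,p,M,y=state();a=sx(-.160)
plan([(p[0],p[1],.19,y,3),(*a,.19,-34.7,11),(*a,.115,-34.7,2)],g=255)
E
```

```text
call 0
255,0,0,-3.7,-0,  255,0,0,-3.7,-0,  255,0,0,-3.7,-0,  255,-0.2,-3.9,-0,-0.071,  255,0.1,-3.9,-0,-0.071,  255,0.4,-3.8,-0,-0.071,  255,0.6,-3.8,-0,-0.071,  255,0.9,-3.7,-0,-0.071
call 1
255,1.2,-3.7,-0,-0.071,  255,1.4,-3.6,-0,-0.072,  255,1.7,-3.5,-0,-0.071,  255,1.9,-3.3,-0,-0.072,  255,2.1,-3.2,-0,-0.071,  255,2.4,-3.1,-0,-0.072,  255,-0,0,3.7,0,  255,-0,0,3.8,0
end [0.4374 0.0708 0.1147] -34.69
```

Call:
step_arm --steps '[255,0,0,-3.7,0,255,0,0,-3.7,0,255,0,0,-3.7,0,255,-0.2,-3.9,0,-0.071,255,0.1,-3.9,0,-0.071,255,0.4,-3.8,0,-0.071,255,0.6,-3.8,0,-0.071,255,0.9,-3.7,0,-0.071]'

```text
time_s: 5.15
ee_pos: [0.4872, -0.1515, 0.1855]
ee_rot: [-0.001, 0.964, 0.267, -0.001]
force: [0.7, 0.4, -0.8]
grip_width: 0.181
```

Call:
step_arm --steps '[255,1.2,-3.7,0,-0.071,255,1.4,-3.6,0,-0.072,255,1.7,-3.5,0,-0.071,255,1.9,-3.3,0,-0.072,255,2.1,-3.2,0,-0.071,255,2.4,-3.1,0,-0.072,255,0,0,3.0,0,255,0,0,3.0,0]'

```text
time_s: 5.95
ee_pos: [0.4354, 0.0747, 0.1261]
ee_rot: [-0.0, 0.885, 0.466, 0.001]
force: [0.8, -0.1, -2.9]
grip_width: 0.183
```

```bash
cat > prof.py <<'E'
from h import *
import sys
p,y,L=plate_tilt("wrist",(130,120,380,384),sys.argv[1])
print("tcp",p.round(4),"yaw",round(y,2),"S-frame mm",(np.array(inS(p))*1000).round(1),env.sense()["force"].round(1),env.sense()["grip_width"])
f=L[(abs(L[:,1])>.012)&(L[:,2]<.02)]; b=L[(abs(L[:,1])<.005)&(L[:,2]>.012)]
for nm,t in(("flange",f),("block",b)):
    if len(t)>30:
        for _ in range(3):
            k=np.polyfit(t[:,0],t[:,2],1);r=t[:,2]-np.polyval(k,t[:,0]);t=t[abs(r)<max(.002,1.5*r.std())]
        print(nm,len(t),"x mm",np.percentile(t[:,0]*1e3,[1,99]).round(1),"tilt deg",np.degrees(np.arctan(k[0])).round(1),"z0 mm",(k[1]*1e3).round(1))
E
python3 prof.py pics/w3.png
```

```text
tcp [0.4354 0.0747 0.1261] yaw -34.41 S-frame mm [-157.7    4.1] [-1.8 -1.3 -4.8] 0.18217099889586663
flange 4045 x mm [-8.7 27. ] tilt deg -0.1 z0 mm -11.3
block 2622 x mm [-18.7  19. ] tilt deg -1.9 z0 mm 33.4
```

View pics/w3.png

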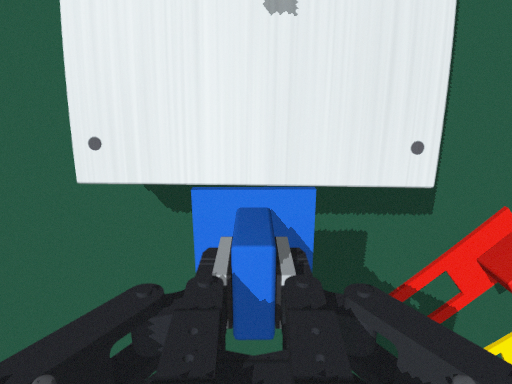

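The wrist view shows the analyser's near edge at row 184 just ahead of the plate's flange (row 187). I measure that edge in tool coordinates.

```bash
cat > edge.py <<'E'
from h import *
s,p,M,y=state();c=vision.calibration("wrist");im,d=vision.grab_frame("wrist")
vv,uu=np.mgrid[100:260,60:450];Q=depthpts(c,np.c_[uu.ravel(),vv.ravel()],d[100:260,60:450].ravel())
hsv=cv2.cvtColor(im,cv2.COLOR_RGB2HSV)[100:260,60:450].reshape(-1,3)
k=(Q[:,2]>.06)&(Q[:,2]<.08)&(hsv[:,1]<60)&(hsv[:,2]>120)
L=(Q[k]-p)@np.c_[M[:,0],M[:,1],[0,0,1]]
for a in range(-80,90,20):
    t=L[(L[:,1]*1e3>a)&(L[:,1]*1e3<a+20)]
    if len(t)>20: print(a,len(t),"edge x",(np.percentile(t[:,0],.5)*1e3).round(1),"z",np.median(t[:,2]*1e3+p[2]*1e3).round(1))
print(p,y,s["force"].round(1))
E
python3 edge.py
```

```text
-80 2669 edge x 23.1 z 69.5
-60 2725 edge x 23.0 z 69.6
-40 2787 edge x 22.3 z 69.6
-20 2789 edge x 22.4 z 69.6
0 2848 edge x 22.3 z 69.7
20 2835 edge x 21.9 z 69.6
40 2805 edge x 21.9 z 69.7
60 2781 edge x 21.3 z 69.7
80 2643 edge x 21.4 z 69.7
[0.43079209 0.07239913 0.1211351 ] -34.49103511316009 [-1.8 -1.3 -4.8]
```

Call:
step_arm --steps '[255,0,0,1.5,0,255,0,0,1.0,0,255,0,0,0.5,0,255,0,0,0,0,255,0,0,0,0,255,0,0,0,0,255,0,0,0,0,255,0,0,0,0]'

```text
time_s: 6.85
ee_pos: [0.4357, 0.0727, 0.0966]
ee_rot: [-0.0, 0.886, 0.464, 0.0]
force: [-0.0, -0.5, -1.0]
grip_width: 0.183
```

```bash
python3 edge.py;python3 prof.py pics/w4.png
```

```text
-80 3696 edge x 19.3 z 69.6
-60 3798 edge x 19.4 z 69.6
-40 3632 edge x 20.1 z 69.6
-20 3485 edge x 24.3 z 69.6
0 3561 edge x 24.2 z 69.6
20 3660 edge x 19.2 z 69.7
40 3869 edge x 18.3 z 69.7
60 3767 edge x 18.3 z 69.7
80 3221 edge x 18.3 z 69.7
[0.43566463 0.07266618 0.09662335] -34.660181575751665 [-0.  -0.5 -1. ]
tcp [0.4356 0.0726 0.0965] yaw -34.66 S-frame mm [-159.3    2.8] [-0.4 -0.1 -0.9] 0.18130883196534198
flange 4039 x mm [-8.7 27. ] tilt deg -0.1 z0 mm -11.3
block 2615 x mm [-19.1  19. ] tilt deg -2.1 z0 mm 33.5
```

Call:
step_arm --steps '[255,-0.4,0,0.5,0,255,0,0,0.5,0,255,-0.3,0,0.25,0,255,-0.3,0,0.25,0,255,-0.25,0,0.3,0,255,-0.25,0,0.3,0,255,0,0,0,0,255,0,0,0,0]'

```text
time_s: 7.75
ee_pos: [0.4274, 0.0608, 0.0755]
ee_rot: [-0.0, 0.886, 0.464, 0.001]
force: [-0.4, 1.3, 3.3]
grip_width: 0.182
```

```bash
python3 edge.py | tail -3;python3 prof.py pics/w5.png
```

```text
60 3514 edge x 32.5 z 69.7
80 1053 edge x 32.6 z 69.7
[0.42736068 0.06082538 0.07552465] -34.64709027781133 [-0.4  1.3  3.3]
tcp [0.4274 0.0608 0.0755] yaw -34.65 S-frame mm [-173.7    2.7] [-0.2  1.4  4.3] 0.1876522562570706
flange 5084 x mm [-10.2  35. ] tilt deg 16.3 z0 mm -10.4
block 2623 x mm [-21.3  17.7] tilt deg 1.7 z0 mm 34.6
```

Pivoting works: tilt is 16° with about 4 N. Continuing.

Call:
step_arm --steps '[255,-0.1,0,0.2,0,255,-0.1,0,0.2,0,255,-0.1,0,0.2,0,255,-0.1,0,0.2,0,255,0,0,0,0,255,0,0,0,0,255,0,0,0,0,255,0,0,0,0]'

```text
time_s: 8.65
ee_pos: [0.4248, 0.0567, 0.0673]
ee_rot: [0.0, 0.886, 0.464, 0.0]
force: [-1.1, 0.0, 2.9]
grip_width: 0.184
```

```bash
python3 edge.py | tail -3;python3 prof.py pics/w6.png
python3 - <<'E'
from h import *
im,d=vision.grab_frame("scene");cv2.imwrite("pics/s6.png",cv2.resize(im[150:270,290:450,::-1],None,fx=5,fy=5))
E
```

```text
60 3392 edge x 37.4 z 69.7
80 192 edge x 37.3 z 69.7
[0.42477626 0.05673152 0.06731207] -34.667704635517595 [-1.1  0.   2.9]
tcp [0.4248 0.0568 0.0673] yaw -34.67 S-frame mm [-178.4    2.6] [-0.1  0.2  3.1] 0.18559758006711005
flange 5438 x mm [-6.1 38.6] tilt deg 27.1 z0 mm -11.6
block 2799 x mm [-16.7  21.5] tilt deg -11.1 z0 mm 35.8
```

View pics/s6.png

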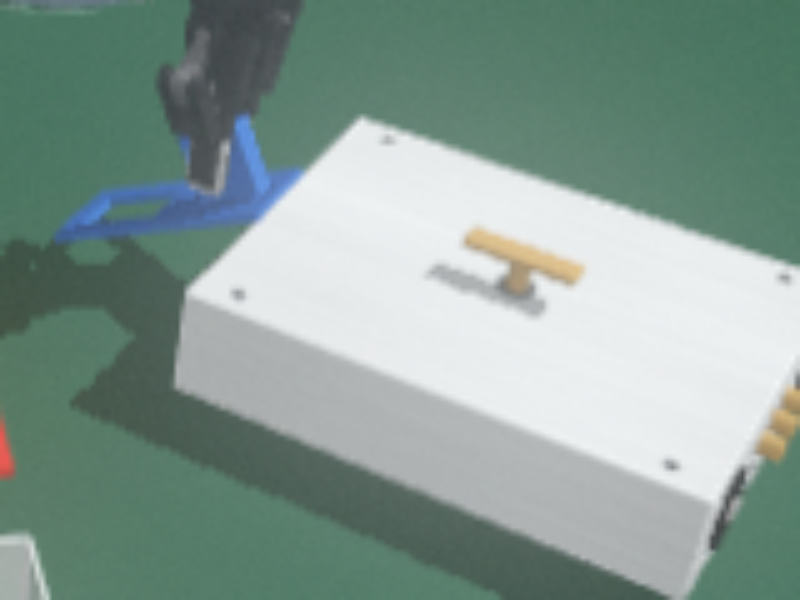

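Call:
step_arm --steps '[255,-0.1,0,0.15,0,255,0,0,0,0,255,0,0,-0.5,0,255,0,0,-1.5,0,255,0,0,-3,0,255,0,0,-4,0,255,0,0,-3,0,255,0,0,0,0]'

```text
time_s: 9.6
ee_pos: [0.4268, 0.0566, 0.1893]
ee_rot: [-0.0, 0.886, 0.464, 0.004]
force: [-0.0, -0.4, -0.6]
grip_width: 0.183
```

```bash
python3 prof.py pics/w7.png
python3 - <<'E'
from h import *
s=env.sense();print(s["joints"].round(2))
im,d=vision.grab_frame("scene");cv2.imwrite("pics/s7.png",cv2.resize(im[130:250,290:450,::-1],None,fx=5,fy=5))
E
```

```text
tcp [0.4268 0.0566 0.1893] yaw -34.67 S-frame mm [-177.4    0.9] [-0.4  0.4 -1.1] 0.17913087652922272
flange 5443 x mm [-5.8 39.1] tilt deg 28.9 z0 mm -11.9
block 2829 x mm [-15.2  22.4] tilt deg -13.1 z0 mm 36.3
[-0.89 -0.02  0.66  2.18  0.02  0.98 -0.84]
```

View pics/s7.png

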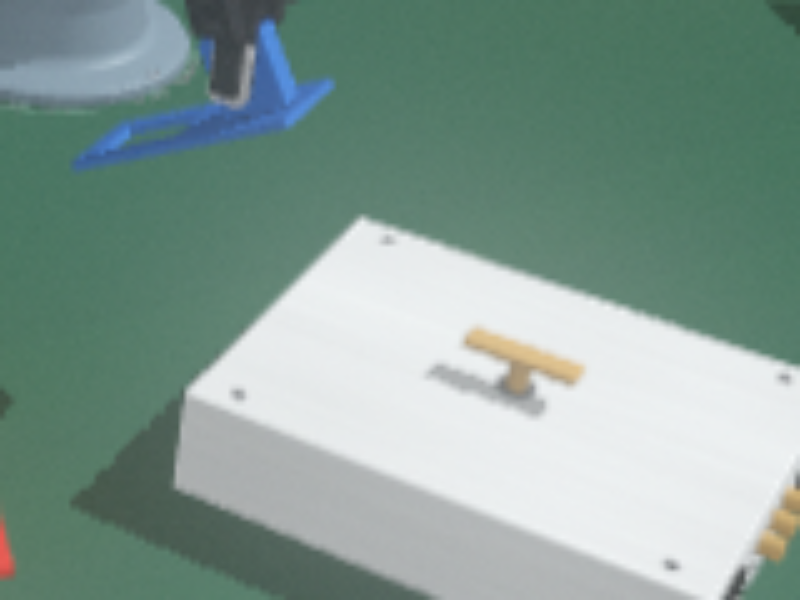

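Tilt after lifting is 28.9°, steady. From here the wrist camera sees the stud ahead, so I re-measure the head in this view.

Run:
```python
from h import *
s,p,M,y=state();c=vision.calibration("wrist");im,d=vision.grab_frame("wrist");cv2.imwrite("pics/w8.png",im[:,:,::-1])
hsv=cv2.cvtColor(im,cv2.COLOR_RGB2HSV);m=cv2.inRange(hsv,(10,80,80),(25,255,255));m[230:]=0
v,u=np.nonzero(m);print(len(u),u.min(),u.max(),v.min(),v.max())
P=onplane(c,np.c_[u,v],.093);P=P[np.linalg.norm(P[:,:2]-S,axis=1)<.06]
print(cv2.minAreaRect((P[:,:2]*1000).astype(np.float32)))
Q=depthpts(c,np.c_[u,v],d[v,u]);print("z",np.percentile(Q[:,2],[10,50,90]))
t=Q[(Q[:,2]>.088)&(Q[:,2]<.098)&(np.linalg.norm(Q[:,:2]-S,axis=1)<.06)];print(cv2.minAreaRect((t[:,:2]*1000).astype(np.float32)))
L=(P-p)@np.c_[M[:,0],M[:,1]];print("tool frame head x,y range mm",(L.min(0)*1e3).round(1),(L.max(0)*1e3).round(1),"tcp",p,inS(p),y)
```

```text
28 393 505 166 225
((0.0, 0.0), (0.0, 0.0), 0.0)
z [-0.0012904  -0.00051505  0.00054047]
((0.0, 0.0), (0.0, 0.0), 0.0)Traceback (most recent call last):
  File "<stdin>", line 9, in <module>
    return umr_minimum(a, axis, None, out, keepdims, initial, where)
ValueError: zero-size array to reduction operation minimum which has no identity
```

View pics/w8.png

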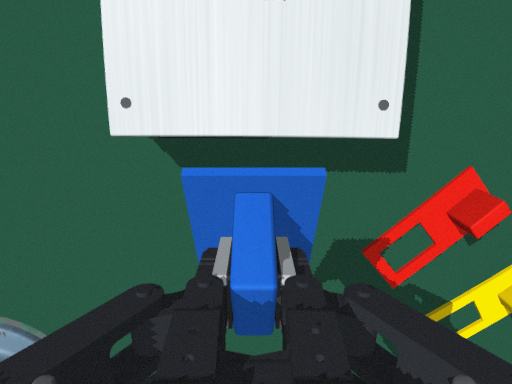

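The head is just out of view. I go 100 mm forward and look again.

Run:
```python
from h import *
s,p,M,y=state();print(p,inS(p));plan([(*sx(-.08),.187,-34.7,5)],g=255)
```

```text
[0.42254454 0.05575579 0.18459859] (np.float64(-0.18055208214250223), np.float64(0.003856812167571128))
call 0
255,2,0.1,-0,0,  255,2,0.1,-0.1,0,  255,2,0.1,-0,0,  255,2,0,-0.1,0,  255,2.1,0.1,-0,0.001
end [0.4833 0.1366 0.1866] -34.71
```

Call:
step_arm --steps '[255,2,0.1,0,0,255,2,0.1,0,0,255,2,0.1,0,0,255,2,0,0,0,255,2,0,0,0,255,0,0,0,0,255,0,0,0,0,255,0,0,0,0]'

```text
time_s: 10.55
ee_pos: [0.4819, 0.135, 0.1844]
ee_rot: [0.0, 0.886, 0.464, -0.002]
force: [-0.0, 0.3, -1.8]
grip_width: 0.188
```

```bash
cat > head.py <<'E'
from h import *
import sys
s,p,M,y=state();c=vision.calibration("wrist");im,d=vision.grab_frame("wrist");cv2.imwrite(sys.argv[1],im[:,:,::-1])
hsv=cv2.cvtColor(im,cv2.COLOR_RGB2HSV);m=cv2.inRange(hsv,(10,80,80),(25,255,255));m[230:]=0
v,u=np.nonzero(m)
Q=depthpts(c,np.c_[u,v],d[v,u]);k=(np.linalg.norm(Q[:,:2]-S,axis=1)<.06);u,v,Q=u[k],v[k],Q[k];print(len(u),u.min(),u.max(),v.min(),v.max(),"z",np.percentile(Q[:,2],[10,50,90]))
t=Q[(Q[:,2]>.089)&(Q[:,2]<.098)];print("depth",cv2.minAreaRect((t[:,:2]*1000).astype(np.float32)))
L=(t-p)@np.c_[M[:,0],M[:,1]];print("tool frame head x,y range mm",(L.min(0)*1e3).round(1),(L.max(0)*1e3).round(1),"tcp",p,inS(p),y)
E
python3 head.py pics/w9.png; python3 prof.py pics/w10.png
```

```text
2379 239 263 27 123 z [0.09161243 0.09258172 0.09350581]
depth ((525.9025268554688, 202.54391479492188), (61.003448486328125, 15.819127082824707), 54.70488739013672)
tool frame head x,y range mm [ 50.5 -10.3] [111.4   5.6] tcp [0.48187121 0.13497145 0.18439504] (np.float64(-0.08165194134170807), np.float64(0.00017759957578262925)) -34.74375471500078
tcp [0.4822 0.135  0.1848] yaw -34.76 S-frame mm [-81.4  -0. ] [ 0.4  0.5 -0.8] 0.18633514052935166
flange 5381 x mm [-5.9 39. ] tilt deg 28.6 z0 mm -12.0
block 2821 x mm [-14.9  22.7] tilt deg -14.5 z0 mm 36.3
```

View pics/w9.png

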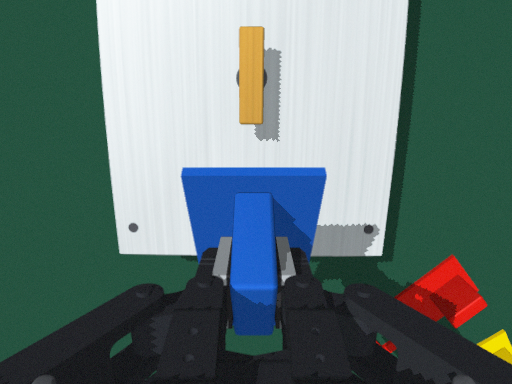

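Head in tool frame: centre (81.0, -2.4) mm, 61 x 15.8 mm, z 92.6 mm. That agrees with the other views within 2 mm. The plate's eye should drop over the head's near end, so I move 112 mm forward with a small side correction, then descend partway.

Call:
step_arm --steps '[255,2,-0.1,0,0.01,255,3,-0.1,0,0,255,3,-0.1,0,0,255,2.2,0,0,0,255,1,0,1,0,255,0,0,1.5,0,255,0,0,0.5,0,255,0,0,0,0]'

```text
time_s: 11.45
ee_pos: [0.5431, 0.2272, 0.1535]
ee_rot: [0.0, 0.888, 0.459, -0.003]
force: [0.8, -0.3, -1.5]
grip_width: 0.183
```

```bash
cat > look.py <<'E'
from h import *
import sys
i=sys.argv[1]
im,d=vision.grab_frame("scene");cv2.imwrite(f"pics/s{i}.png",cv2.resize(im[140:240,330:450,::-1],None,fx=6,fy=6,interpolation=cv2.INTER_CUBIC))
E
python3 prof.py pics/w11.png; python3 look.py 11
```

```text
tcp [0.5431 0.2272 0.1535] yaw -35.37 S-frame mm [29.1  2.3] [ 0.2 -0.2 -0.9] 0.18131853154897212
flange 5402 x mm [-5.5 39.1] tilt deg 28.4 z0 mm -12.0
block 2799 x mm [-15.4  22.4] tilt deg -13.6 z0 mm 36.1
```

View pics/s11.png

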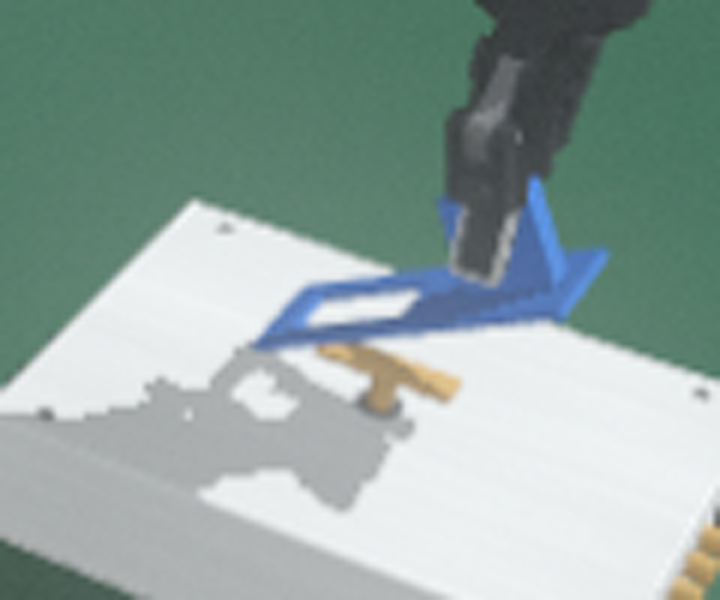

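View pics/w11.png

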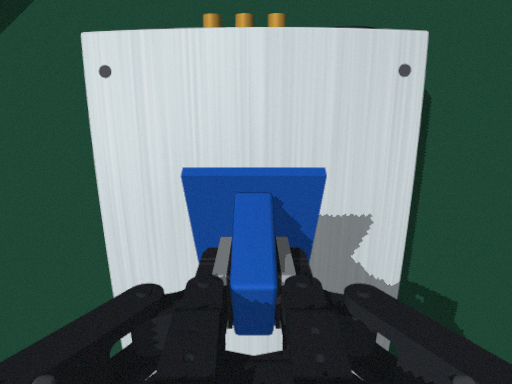

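The scene view shows the outer bar at (262,340), off the head's near end (325,350), with the eye above the head. I descend so the bar gets below head level.

Call:
step_arm --steps '[255,0,0,1,0,255,0,0,0.7,0,255,0,0,0.3,0,255,0,0,0,0,255,0,0,0,0,255,0,0,0,0,255,0,0,0,0,255,0,0,0,0]'

```text
time_s: 12.35
ee_pos: [0.5455, 0.23, 0.136]
ee_rot: [-0.0, 0.888, 0.46, 0.0]
force: [-0.1, -0.0, -1.4]
grip_width: 0.183
```

```bash
python3 prof.py pics/w12.png; python3 look.py 12
```

```text
tcp [0.5455 0.23   0.136 ] yaw -35.23 S-frame mm [32.8  1.9] [-0.6  0.1 -0.8] 0.18144301293796392
flange 5388 x mm [-5.6 39. ] tilt deg 28.6 z0 mm -12.0
block 2808 x mm [-15.1  22.2] tilt deg -13.3 z0 mm 36.2
```

View pics/s12.png

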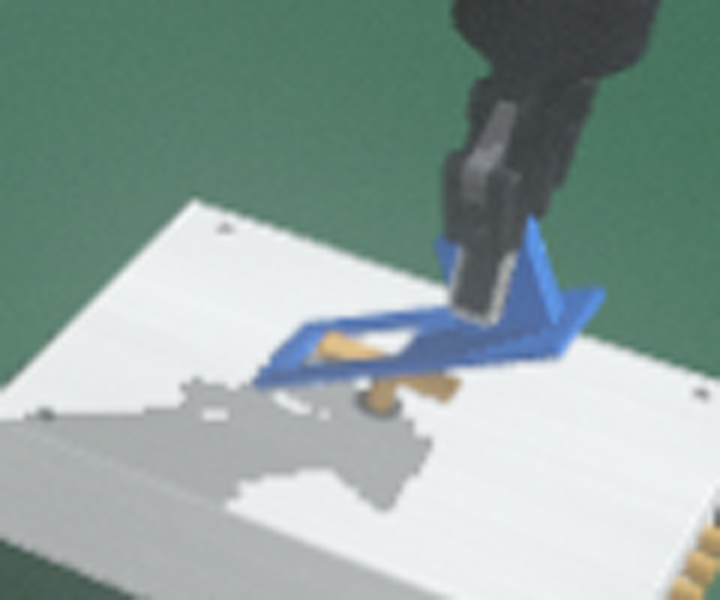

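The head's near end now pokes up through the eye at (340,345). I go slightly lower, then slide forward so the bar goes under the head.

Call:
step_arm --steps '[255,0,0,0.2,0,255,0,0,0,0,255,0.6,0,0,0,255,0.6,0,0,0,255,0.6,0,0,0,255,0.5,0,0,0,255,0,0,0,0,255,0,0,0,0]'

```text
time_s: 13.25
ee_pos: [0.5586, 0.2488, 0.1336]
ee_rot: [0.0, 0.888, 0.46, -0.0]
force: [-0.2, -0.2, -1.4]
grip_width: 0.184
```

```bash
python3 prof.py pics/w13.png; python3 look.py 13
```

```text
tcp [0.5586 0.2488 0.1336] yaw -35.21 S-frame mm [55.6  1.9] [ 0.   0.2 -2.1] 0.18788951396294937
flange 5381 x mm [-5.4 39.1] tilt deg 28.6 z0 mm -12.0
block 2824 x mm [-15.2  22.4] tilt deg -13.6 z0 mm 36.1
```

View pics/s13.png

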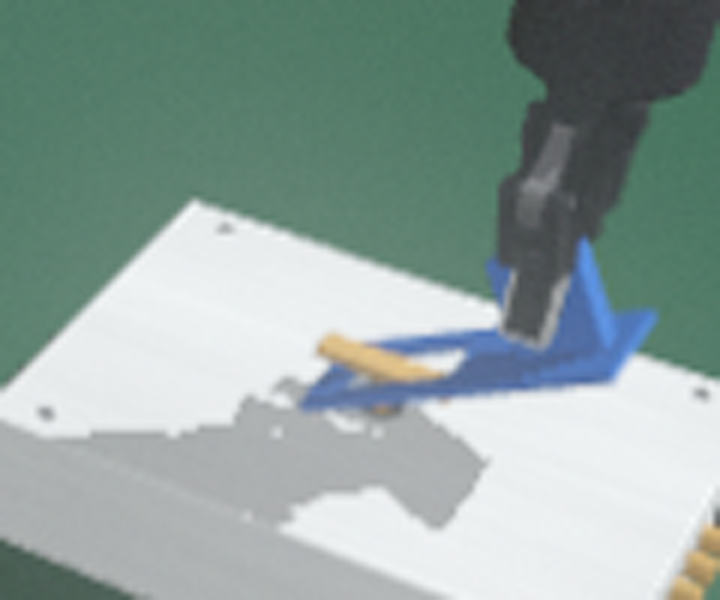

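The bar is under the head and the inner edge is over the far end. Now levelling along the arc that keeps the bar tip in place: first half, then check.

Call:
step_arm --steps '[255,0,0,0.25,0,255,0.3,0,0.35,0,255,0.3,0,0.35,0,255,0.25,0,0.3,0,255,0.25,0,0.3,0,255,0,0,0,0,255,0,0,0,0,255,0,0,0,0]'

```text
time_s: 14.15
ee_pos: [0.5649, 0.2577, 0.1181]
ee_rot: [-0.0, 0.888, 0.46, -0.0]
force: [1.0, 0.7, 1.1]
grip_width: 0.183
```

```bash
python3 prof.py pics/w14.png; python3 look.py 14
```

```text
tcp [0.5649 0.2577 0.1181] yaw -35.24 S-frame mm [66.5  1.8] [0.8 0.7 1.2] 0.1859316272888436
flange 5355 x mm [-88.   36.3] tilt deg 19.7 z0 mm -9.7
block 2740 x mm [-20.9  18.4] tilt deg -1.2 z0 mm 35.6
```

View pics/s14.png

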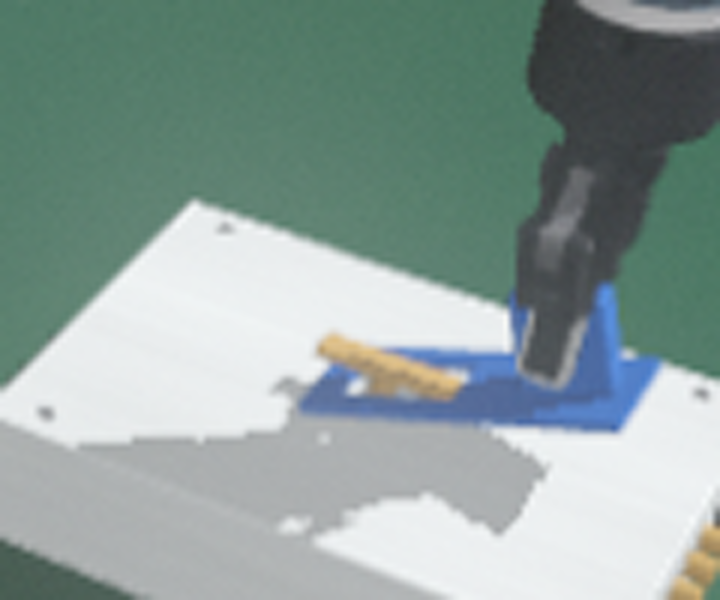

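Tilt is 19.7° as planned, with the head fully through the eye. Continuing.

Call:
step_arm --steps '[255,0.3,0,0.4,0,255,0.25,0,0.4,0,255,0.25,0,0.45,0,255,0.25,0,0.45,0,255,0.2,0,0.45,0,255,0.2,0,0.45,0,255,0,0,0,0,255,0,0,0,0]'

```text
time_s: 15.05
ee_pos: [0.5727, 0.2693, 0.0914]
ee_rot: [0.0, 0.888, 0.46, -0.001]
force: [0.1, 0.2, -2.2]
grip_width: 0.186
```

```bash
python3 prof.py pics/w15.png; python3 look.py 15
```

```text
tcp [0.5727 0.2693 0.0914] yaw -35.25 S-frame mm [80.5  1.9] [-0.1  0.4 -1.7] 0.18446663767749338
flange 4427 x mm [-7.7 29.9] tilt deg 4.4 z0 mm -7.9
block 2713 x mm [-19.4  18.7] tilt deg -0.5 z0 mm 36.6
```

View pics/s15.png

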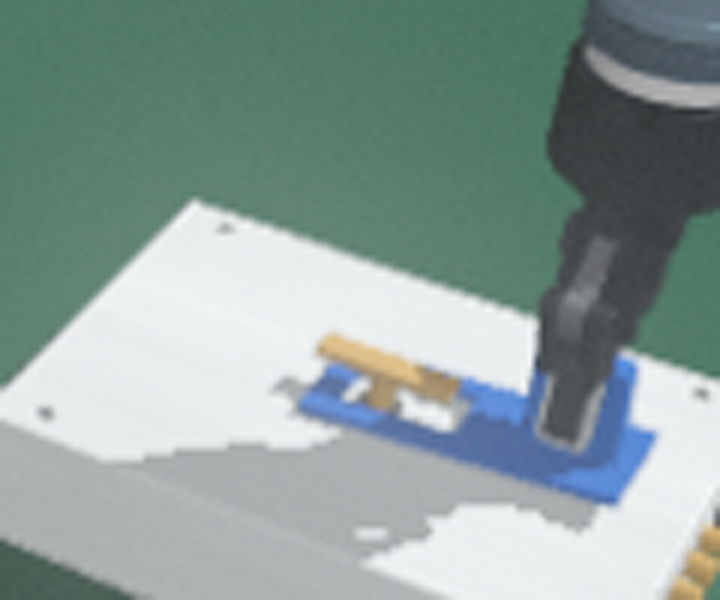

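Call:
step_arm --steps '[255,0.15,0,0.4,0,255,0.1,0,0.4,0,255,0,0,0.2,0,255,0,0,0,0,255,0,0,0,0,255,0,0,0,0,255,0,0,0,0,255,0,0,0,0]'

```text
time_s: 15.95
ee_pos: [0.575, 0.2719, 0.0825]
ee_rot: [-0.0, 0.888, 0.46, 0.0]
force: [1.1, 0.8, 1.8]
grip_width: 0.182
```

```bash
python3 prof.py pics/w16.png; python3 look.py 16
python3 - <<'E'
from h import *
p,y,L=plate_tilt("scene",(330,140,450,240))
a=L[(abs(L[:,2]+p[2]-.075)<.01)];a=a+[0,0,p[2]];print(len(a),np.percentile(a[:,0]*1e3,[0,100]),np.percentile(a[:,1]*1e3,[0,100]),np.median(a[:,2]))
E
```

```text
tcp [0.575  0.2719 0.0825] yaw -35.23 S-frame mm [84.   1.6] [1.  1.8 2.2] 0.18419818815655106
flange 4120 x mm [-8.1 27.5] tilt deg -0.2 z0 mm -7.8
block 2776 x mm [-18.4  19.6] tilt deg -2.8 z0 mm 36.9
227 [-105.79933123   24.18613214] [-22.87611355  31.97811614] 0.074819791793729
```

View pics/s16.png

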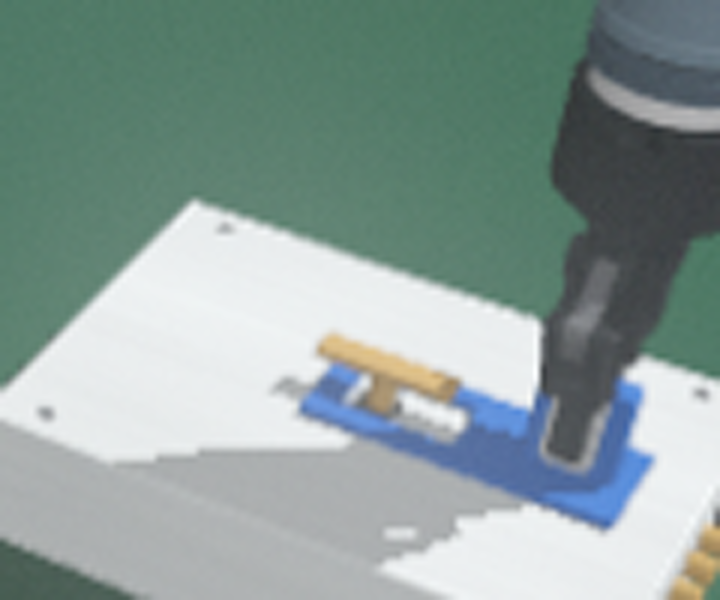

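It lies flat (tilt -0.2°, top at 74.7 mm) with the stud at about x = -85 mm in the plate. I slide it 12 mm back to centre the eye on the neck, then open and rise.

Call:
step_arm --steps '[255,-0.4,0,0,0,255,-0.4,0,0,0,255,-0.4,0,0,0,255,0,0,0,0,255,0,0,0,0,0,0,0,0,0,0,0,0,0,0,0,0,0,0,0]'

```text
time_s: 16.9
ee_pos: [0.5673, 0.2615, 0.0815]
ee_rot: [0.0, 0.888, 0.46, -0.001]
force: [-0.0, -0.1, -0.3]
grip_width: 0.688
```

Call:
step_arm --steps '[0,0,0,0,0,0,0,0,0,0,0,0,0,0,0,0,0,0,-1,0,0,0,0,-3,0,0,0,0,-4,0,0,0,0,-4,0,0,0,0,-3,0]'

```text
time_s: 17.7
ee_pos: [0.569, 0.2618, 0.2361]
ee_rot: [-0.0, 0.888, 0.46, 0.002]
force: [-0.0, 0.3, 0.2]
grip_width: 0.998
```

Call:
step_arm --steps '[0,-2,0,-1,0,0,-4,0,0,0,0,-4,0,0,0,0,-4,0,0,0,0,-4,0,0,0,0,-4,0,0,0,0,-2,0,0,0,0,0,0,0,0]'

```text
time_s: 18.5
ee_pos: [0.4279, 0.0627, 0.2425]
ee_rot: [-0.001, 0.889, 0.458, 0.0]
force: [-0.6, 0.2, -1.1]
grip_width: 0.998
```

Run:
```python
from h import *
for n in("top","wrist","scene"):
    c=vision.calibration(n);im,d=vision.grab_frame(n);cv2.imwrite(f"pics/{n}17.png",im[:,:,::-1])
    hsv=cv2.cvtColor(im,cv2.COLOR_RGB2HSV);m=cv2.inRange(hsv,(105,100,30),(130,255,255));v,u=np.nonzero(m)
    Q=depthpts(c,np.c_[u,v],d[v,u]);Q=Q[np.linalg.norm(Q[:,:2]-sx(.04),axis=1)<.13]
    t=Q[(Q[:,2]<.083)&(Q[:,2]>.05)]
    if len(t)<20: print(n,"few");continue
    A=np.c_[t[:,:2],np.ones(len(t))];k=np.linalg.lstsq(A,t[:,2],rcond=None)[0]
    q=np.array([inS(x) for x in t])*1e3
    print(n,len(t),"z",np.median(t[:,2]).round(4),"tilt",np.hypot(*k[:2]).round(3),"X",np.percentile(q[:,0],[.5,99.5]).round(1),"Y",np.percentile(q[:,1],[.5,99.5]).round(1))
print(env.sense()["force"].round(1),env.sense()["ee_pos"],env.sense()["time_s"])
im=cv2.imread("pics/scene17.png");cv2.imwrite("pics/s17.png",cv2.resize(im[140:240,330:450],None,fx=6,fy=6,interpolation=cv2.INTER_CUBIC))
```

```text
top few
wrist 1387 z 0.0745 tilt 0.044 X [-41.2 -22.1] Y [-26.1  31.4]
scene 394 z 0.0744 tilt 0.031 X [-38.1  97.4] Y [-31.2  26.3]
[ 0.   1.  -0.1] [0.43018218 0.06656969 0.2430496 ] 18.65
```

View pics/s17.png

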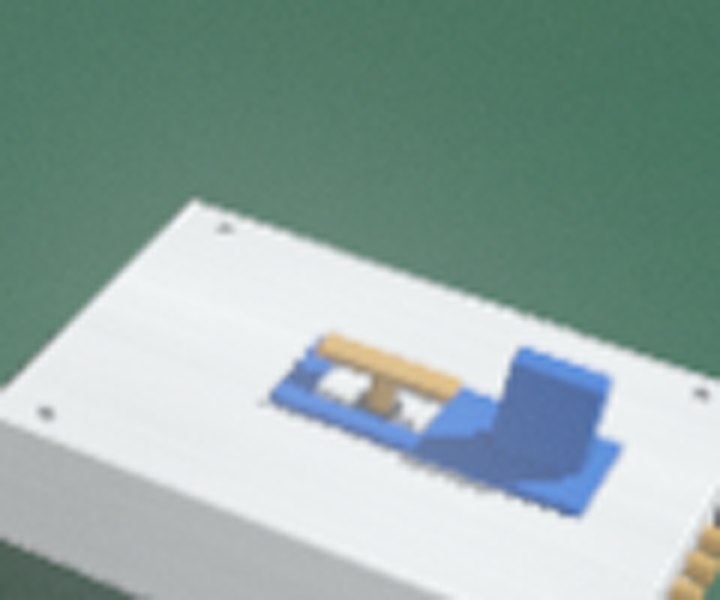

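View pics/wrist17.png

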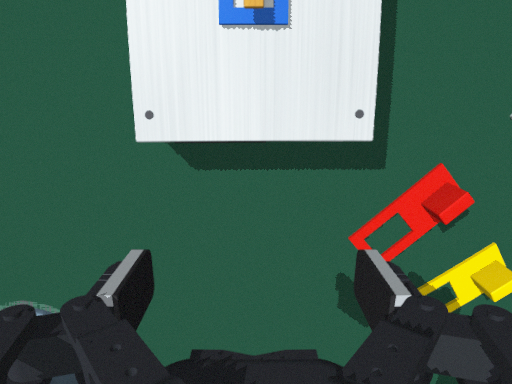

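The plate lies flat. Its outer end is 40 mm before the stud, so the stud is at x of about -71 mm and y of about 0, under the head, and the robot is clear. Handing in.

```bash
python3 -c "
from station import env
print(env.close_job())"
```

```text
the job is handed in; nothing more can be done
None
```

The blue badge plate is on the stud: flat on the analyser, with the neck through its eye and the T-head over it. It is released, the arm is clear of it, and the job is handed in at about 18.7 s.

**What I did:** The moves cannot tilt the tool, so I gripped the block at 20 N and pressed the plate's grip end down on the analyser's near edge, which pivoted the plate to 29° in the pinch. I then slid the outer bar under the head and levelled the plate along an arc about the bar tip. Finally I slid it 12 mm to centre the neck, opened the gripper and backed off.

**Last checks:**
- **Height and position:** the plate's top is at 74.4–74.5 mm, so its underside is on the 70 mm top. The stud is at x ≈ -71 mm and y ≈ 0 in the plate's frame.
- **Tilt:** the last images after release gave 0.03–0.04 rad (limit 0.1). Those were noisy fits, and just before release I measured -0.2°.
- **Top camera:** it gave no check at the end, as too few blue pixels were visible.
- **Stud position:** the scene, top and wrist views agreed to about 5 mm. I used the wrist view for the fit.
- **Red and yellow plates:** I made no contact with them and the wrist view shows them lying normally, but I did not re-measure their positions.

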